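# Check two trolley hand levers for stop clearance

## Robot

A 7-joint arm with a two-finger parallel gripper is mounted at the origin on the work surface. World frame = base frame: x ahead of the robot, y to its left, z up, the work surface at z = 0. Lengths are in m, angles in rad, forces in N, time in s.
With the tool pointing down it reaches from about 0.425 to 0.925 m from the base axis. Payload 6.8 kg.
Tool frame: the origin (TCP) lies at the very end of the fingers, on their centre line; the grasp point (between the pads) lies 19 mm behind it (r.tcp_to_grasp is the distance from the TCP to the grasp point, in m); z points along the fingers, y is the line along which they close (so a half turn about z gives the same grasp; the last joint's range is limited). The gripper opens to 85 mm and grips with 20 to 120 N. Pads are 22 mm wide; open, the fingers measure 114 mm over their backs; the gripper's body (76 mm by 85 mm) begins 54 mm behind the grasp point. The pads swing forward as they close: fully open they stand 13 mm farther back than shut.
Start: joints at [-1.241, 0.477, 0.022, 1.555, -0.011, 1.109, -0.083], TCP at [0.286, 0.611, 0.209] pointing down, gripper open.
Joint ranges: [-2.96, 2.96], [-0.34, 2.1], [-1.41, 1.46], [0.24, 2.44], [-1.37, 4.51], [0.17, 1.92], [-2.96, 2.96]. Speed limits (rad/s): [2.39, 2.39, 3.14, 3.14, 3.14, 3.14, 3.14].

## Interface

Orientations are given as a rotation vector (axis times angle).
In Python, from bench import r gives the robot as it stands.
- The arm moves only by the tool step_arm, never from a script. Its argument "moves" is a list of rows, each a list of 7 numbers: the shift along the tool's x, y, z in mm, then the turn, a rotation vector about the tool's x, y, z in rad, then the finger opening in mm, from 0 to 85.4. A call has 1 to 8 rows; each row is the pose to reach, as a shift and turn from the pose commanded when the call began, along the tool's axes at that moment; what a row does not reach only later rows make up. A row lasts 1/10 s, in which the tool goes at most 50 mm and 8.59 degrees, less where a joint would pass 70% of its speed; a pose out of reach is approached as far as the arm can. A call with a gripper value outside its range is refused whole. The fingers move at their own pace and stop on an object; "grip_force" is the grip in N (left out, the last holds). Time passes only in rows, so rows that repeat a pose let the fingers close. It gives the time, the measured TCP pose, the force, the opening and the grip force at its end, in the units of the state.
- r.get_obs(): the state, without advancing time (a new reading comes with each control period).
- r.grab_frame(name): name is "scene" or "top" or "wrist"; returns a dict with "image" (400x640x3 uint8, red, green, blue), "depth" (400x640 float32, m along the optical axis (not along the pixel's ray), 0 where there is no reading), "mtx" (3x3 intrinsics, pixels), "rvec" (rotation vector, rad) and "tvec" (3), from world to camera coordinates, as OpenCV has them. Camera axes: x right, y down, z forward; pixel columns grow to the right and rows downward; lengths in m; the calibration is good to about 2 mm. A picture is of the moment at which its call begins.
- r.hand_in(): hands the job in; it is judged then, once.
The state is a dict: "clock": time; "joints": joint angles; "qvel": joint speeds; "tau": joint torques, N m; "tcp_pos": TCP position; "orientation": TCP orientation; "contact_force": force on the tool from outside, world axes, zero at the start; "moment": the same for the moment, N m; "grip_width": finger opening in m; "gripper_force": force on a finger pad.
Only numpy, scipy, OpenCV 4.12 (cv2) and the standard library are available. Lean on these libraries where they do the work, as an engineer would, in place of code of your own. Each camera call takes 0.05 s, during which the arm holds its last target. There are 200 camera calls.

## Task

Two handlebar ends from the stock trolley stand on the laser bench, each with an aluminium hand lever in front of its rubber-gripped bar. Check that each lever stops short of its bar: with the outside of the fingers press the long lever fully in to its stop, keep it there for a good second and let it spring all the way out, then do the same with the short lever. Do not pinch the levers, force them hard past the stop or push on the bars, leave everything else where it is, and finish with both levers out and nothing touched.

Things in the scene. Friction and masses are not known exactly. Their poses are not given: they have to be found in the camera images.
- brake_stand: fixed stand of the long lever (left or right varies). Foot plate 140 (x) x 220 (y) x 12 mm, origin at the centre of its underside; own x points away from the robot (yaw up to 0.35 rad either way), y along the bar. Lever's upright pivot at own (-45, 78, 115) mm; lever points to own -y, on the robot side of the bar, with free space below and before it
- release_stand: fixed stand of the short lever, built like the other: foot plate 140 (x) x 220 (y) x 12 mm, origin at the centre of its underside, own x away from the robot, y along the bar, lever pivot at own (-45, 78, 115) mm. On both, two posts at own (4, -92) and (4, 98) mm, 30 x 16 mm, reach 136 mm above the table
- brake_bar: bar of the long lever's stand: fixed steel bar with black rubber grip, 28 mm across the grip, 230 mm long along the stand's y; origin at its middle, 115 mm above the table. Not to be pushed on or gripped
- release_bar: bar of the short lever's stand: fixed steel bar with black rubber grip, 28 mm across the grip, 230 mm long along the stand's y; origin at its middle, 115 mm above the table. Not to be pushed on or gripped
- brake_lever (a joint): long lever's hinge, rad: 0 = at rest, sprung out, flared 0.3 rad from the bar; 0.3 = fully in at its hard stop, parallel to the bar with 23 mm clear gap to the grip. Pressing towards the bar (stand's +x) turns it counter-clockwise seen from above and raises the value. The spring returns it: at the press point 2.5 N starts it, 6.2 N holds it at the stop; no latch
- release_lever (a joint): short lever's hinge, rad: 0 = at rest, sprung out, flared 0.34 rad from the bar; 0.34 = fully in at its hard stop, parallel to the bar with 23 mm clear gap to the grip. Pressing towards the bar (stand's +x) turns it counter-clockwise seen from above and raises the value. The spring returns it: at the press point 2.1 N starts it, 5.9 N holds it at the stop; no latch
- brake_press (a point): point to press on the long lever: middle of its outer, robot-side face, 105 mm from the pivot, 115 mm above the table; moves with the lever. Own x points through the lever to the bar, y along it to the pivot. Bare aluminium lever 13 mm thick, 18 mm high, 140 mm from pivot to the centre of its 18 mm end ball
- release_press (a point): point to press on the short lever: middle of its outer, robot-side face, 57 mm from the pivot, 115 mm above the table; moves with the lever. Own x points through the lever to the bar, y along it to the pivot. Bare aluminium lever 13 mm thick, 18 mm high, 85 mm from pivot to the centre of its 18 mm end ball
- tape: loose roll of tape lying flat, 90 mm across, 24 mm high, between the robot and the stands; bystander; origin: centre of underside
- jar: loose small white jar, 32 mm across, 50 mm high, between the two stands; bystander; origin: centre of underside
- screwdriver: loose screwdriver lying on the table, left of the robot's work area; bystander; origin: underside
- caliper: loose steel caliper lying on the table, right of the work area, 150 mm long, 12 mm high; bystander; origin: underside
- collar: loose brass ring 28 mm across, 14 mm high, lying on the foot plate of the long lever's stand, behind the bar; bystander; origin: centre of underside

How it is judged:
By the outcome, as a careful person would: the job done as asked, in the order asked, and still so for the second after the job is handed in, with the robot touching nothing.
It also fails if it takes over 56 s, if anything falls off the work surface, if the arm or the gripper's body presses on something with over 40 N, if the wrist force passes 120 N, or if a joint passes its speed limit or range.

## Working session

There is one attempt and no reset: what is moved stays moved. The work goes in short steps, Python scripts to look and compute and a tool call to move; the robot and the scene stay as the last step left them, time stands still between calls to the robot, and variables do not carry over. Pictures are saved under pics/ and viewed, at most 10 in all, crops included, and the job is handed in when it is done.

Besides the shell and the picture viewer there is one more tool, called after "Emit:" as name(argument=value, ...) on one line, values as JSON. step_arm: Moves the arm, as the interface text tells. Its arguments: {"type":"object","properties":{"moves":{"type":"array","items":{"type":"array","items":{"type":"number"}}},"grip_force":{"type":"number"}},"required":["moves"]}

```bash
mkdir -p pics; ls; python3 - <<'E'
from bench import r
import cv2,numpy as np
o=r.get_obs();print({k:np.round(v,3) for k,v in o.items()})
for n in("scene","top"):
    f=r.grab_frame(n);cv2.imwrite(f"pics/{n}0.png",f["image"][:,:,::-1]);np.savez(f"{n}0.npz",**f)
    R=cv2.Rodrigues(f["rvec"])[0];print(n,(-R.T@f["tvec"].reshape(3)).round(3),R[2].round(2),f["mtx"][0,0])
E
```

```text
pics
{'clock': np.float64(0.0), 'joints': array([-1.241,  0.478,  0.022,  1.556, -0.012,  1.109, -0.083]), 'qvel': array([-0.   , -0.001,  0.002, -0.001, -0.002, -0.001,  0.001]), 'tau': array([ 0.0000e+00, -5.9647e+01,  1.6080e+00, -2.8119e+01,  1.3000e-02,
        1.0000e-02,  0.0000e+00]), 'tcp_pos': array([0.286, 0.611, 0.208]), 'orientation': array([-6.820e-01, -3.066e+00,  3.000e-03]), 'contact_force': array([-0.667, -0.158,  0.545]), 'moment': array([-0.055,  0.03 , -0.04 ]), 'gripper_force': np.float64(0.0), 'grip_width': np.float64(0.085)}
scene [ 1.428 -0.081  1.117] [-0.66  0.07 -0.75] 496.4391015277454
top [ 0.348 -0.007  1.487] [ 0.14 -0.01 -0.99] 455.0145922857798
```

View pics/top0.png

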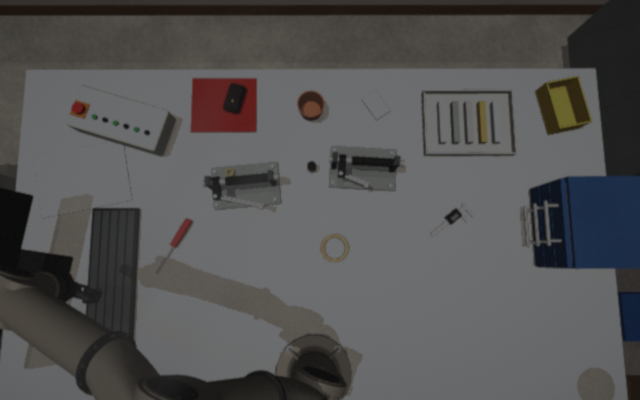

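View pics/scene0.png

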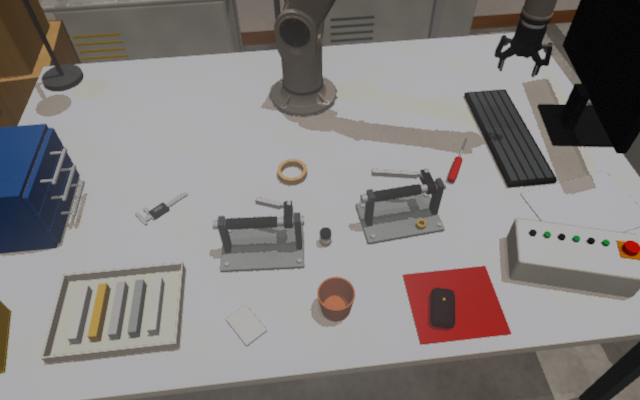

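The top view shows the long lever's stand on the left: plate about (245,186), lever from (213,195) to (270,208). The short lever's stand is on the right: plate about (363,169), lever from (342,172) to (370,187). The jar is at (311,166) and the tape at (335,248). Next I measure both stands from depth and plate colour, in the two views.

```bash
cat > h.py <<'E'
import numpy as np,cv2
def load(n): return dict(np.load(n))
def xyz(f):
    d=f["depth"];v,u=np.mgrid[:d.shape[0],:d.shape[1]];K=f["mtx"]
    c=np.stack([(u-K[0,2])/K[0,0]*d,(v-K[1,2])/K[1,1]*d,d],-1)
    R=cv2.Rodrigues(f["rvec"])[0];return (c-f["tvec"].reshape(3))@R
def ray(f,uv,z):
    R=cv2.Rodrigues(f["rvec"])[0];C=-R.T@f["tvec"].reshape(3)
    d=R.T@np.linalg.inv(f["mtx"])@np.array([*uv,1.]);return C+d*(z-C[2])/d[2]
E
python3 - <<'E'
from h import *
for n in("top","scene"):
    f=load(n+"0.npz");P=xyz(f)
    for name,yl in(("brake",(.12,.50)),("release",(-.35,.05))):
        roi=(P[...,0]>.4)&(P[...,0]<.9)&(P[...,1]>yl[0])&(P[...,1]<yl[1])&(f["depth"]>0)
        print(n,name,"table z",np.median(P[roi][:,2]).round(4))
        for lab,lo,hi in(("plate",.007,.02),("mid",.10,.122),("high",.122,.15)):
            m=(roi&(P[...,2]>lo)&(P[...,2]<hi)).astype(np.uint8)
            k,L,S,_=cv2.connectedComponentsWithStats(m)
            for i in range(1,k):
                if S[i,4]<15: continue
                q=P[L==i];rc=cv2.minAreaRect((q[:,:2]*1000).astype(np.float32))
                print(" ",lab,S[i],"z",np.median(q[:,2]).round(4),"rect",np.round(rc[0],1),np.round(rc[1],1),round(rc[2],1))
    big=cv2.resize(f["image"][130:225,190:420] if n=="top" else f["image"][155:280,205:455],None,fx=3.2,fy=3.2,interpolation=cv2.INTER_CUBIC)
    cv2.imwrite(f"pics/{n}z.png",np.clip(big[:,:,::-1]*(1.8 if n=="top" else 1.3),0,255).astype(np.uint8))
E
```

```text
top brake table z 0.0032
  plate [205  97   7   8  16] z 0.0079 rect [883.1 352.4] [19.3 22.5] 78.1
  plate [229 116   7  17  28] z 0.0082 rect [800.9 271.1] [18.9 56.2] 87.0
  plate [168 118   8  22  30] z 0.0137 rect [784.  468.9] [ 7.4 74.2] 71.5
  plate [162 141   7  15  22] z 0.0146 rect [718.6 488.9] [ 4.7 50.8] 71.2
  plate [211 162  66  17 562] z 0.0129 rect [643.5 228. ] [ 41.  216.2] 5.7
  plate [221 181  56  25 870] z 0.013 rect [565.7 211. ] [ 79.  180.9] 0.5
  plate [212 199  40  11 205] z 0.013 rect [523.8 267.9] [129.4  31.9] 83.2
  plate [179 230   9  13  25] z 0.017 rect [427.9 420.6] [ 8.1 45. ] 55.7
  mid [220 184   5  13  19] z 0.1086 rect [562.2 281.5] [11.3 37.9] 70.3
  mid [259 205   6   5  17] z 0.1206 rect [507.4 155.6] [12.5 14.8] 3.8
  high [202 170  72  39 825] z 0.1284 rect [553.5 224.9] [110.8 216.7] 4.9
top release table z 0.002
  plate [361  95  29  25 299] z 0.0099 rect [ 865.4 -213.7] [91.9 59.3] 35.0
  plate [301  99  20  17 105] z 0.0098 rect [857.4   8.9] [52.  57.5] 48.7
  plate [331 146  67  13 533] z 0.0128 rect [ 700.7 -170.2] [221.1  34.9] 86
[... 1778 characters left out ...]
.7] 84.8
  plate [ 220  226   84   46 2824] z 0.0107 rect [ 654.7 -166.6] [219.7 138.1] 87.1
  plate [320 241  11   6  33] z 0.0133 rect [662.6   3.1] [27.4 11.5] 89.0
  plate [322 292  28  13  97] z 0.0135 rect [828.9   9.4] [66.6 30.1] 80.3
  plate [226 306  38  31 317] z 0.0084 rect [ 868.1 -216.2] [83.1 58.3] 34.0
  plate [321 311  21  11  35] z 0.0142 rect [879.3 -10.2] [51.2 10.8] 64.0
  mid [255 197  28  13 151] z 0.1169 rect [ 592.3 -136.7] [75.6 19.7] 61.9
  mid [212 220  92  15 390] z 0.1159 rect [ 661.4 -167.4] [228.7  20.7] 86.0
  high [261 199   8   5  17] z 0.1233 rect [ 588.5 -148.5] [19.1 12.4] 70.0
  high [212 202  92  27 792] z 0.1274 rect [ 634.9 -165.3] [228.9  75.6] 86.7
```

View pics/topz.png

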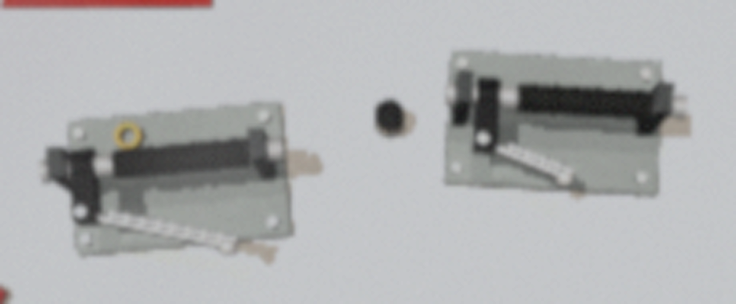

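View pics/scenez.png

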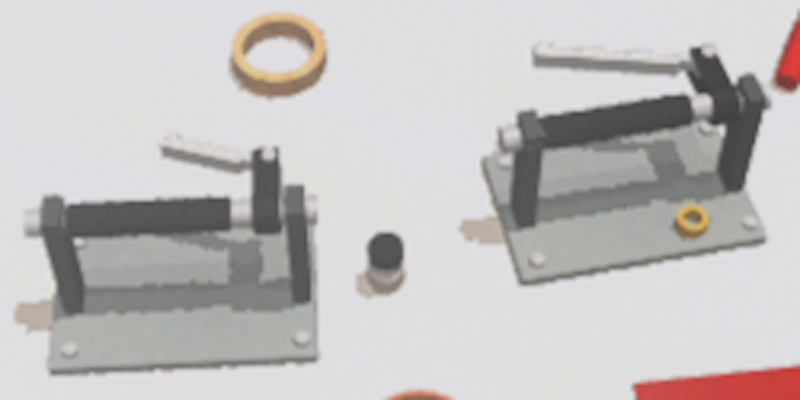

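The two views agree.
- **Long stand:** centre about (597, 222) mm, yaw about +5°. Its lever is about 149 mm long, at z about 0.115 m.
- **Short stand:** centre about (655, -167) mm, yaw about -3.3°. Its lever is about 76 mm long.

I'll refine these with line fits to the plate edges and bars, then work out the first move.

```bash
cat >> h.py <<'E'
from scipy.spatial.transform import Rotation as Ro
def row(o,p,yaw):
    """shift/turn (tool axes) from state o to TCP p (mm), tool down, tool x at world yaw (rad)"""
    R0=Ro.from_rotvec(o["orientation"])
    T=Ro.from_matrix(np.array([[np.cos(yaw),np.sin(yaw),0],[np.sin(yaw),-np.cos(yaw),0],[0,0,-1.]]))
    return np.r_[R0.inv().apply(np.array(p)-o["tcp_pos"]*1000).round(1),(R0.inv()*T).as_rotvec().round(3)]
def own(c,a,q): return np.array(c)+np.array([[np.cos(a),-np.sin(a)],[np.sin(a),np.cos(a)]])@np.array(q)
E
python3 - <<'E'
from h import *
from bench import r
F=load("scene0.npz");P=xyz(F);T=load("top0.npz");Q=xyz(T)
for name,c,a,L,fl in(("brake",(597,222),.086,105,.3),("release",(655,-167),-.058,57,.34)):
    M=np.array([[np.cos(a),np.sin(a)],[-np.sin(a),np.cos(a)]])
    for n,X in(("scene",P),("top",Q)):
        l=(X[...,:2]*1000-c)@M.T;z=X[...,2]
        def med(m,i): return np.percentile(l[m][:,i],[1,50,99]).round(1)
        pl=(abs(l[...,0])<85)&(abs(l[...,1])<125)&(z>.007)&(z<.017)
        bar=(abs(l[...,0])<30)&(abs(l[...,1])<60)&(z>.123)&(z<.135)
        p=np.polyfit(l[bar][:,1],l[bar][:,0],1)
        lev=(l[...,0]<-48)&(l[...,0]>-110)&(l[...,1]<55)&(l[...,1]>-90)&(z>.112)&(z<.13)
        q=np.polyfit(l[lev][:,1],l[lev][:,0],1) if lev.sum()>5 else [0,0]
        print(name,n,"plate x",med(pl,0),"y",med(pl,1),"bar x0,slope",p[::-1].round(3),"lever n",lev.sum(),"x at y=-20/25",np.polyval(q,[-20,25]).round(1),"slope",round(q[0],3),"y",med(lev,1) if lev.sum()>5 else "")
    pr=np.array([-45,78])+L*np.array([-np.sin(fl),-np.cos(fl)])+6.5*np.array([-np.cos(fl),np.sin(fl)])
    ps=np.array([-51.5,78-L])
    print(" press rest",own(c,a,pr).round(1),pr.round(1),"stop",own(c,a,ps).round(1))
o=r.get_obs();print(row(o,[465,200,200],np.pi+.086))
E
```

```text
brake scene plate x [-65.7   8.   67.9] y [-110.6   -3.4  102.8] bar x0,slope [-0.367 -0.014] lever n 246 x at y=-20/25 [-72.4 -58.9] slope 0.3 y [-66.6 -10.   52.6]
brake top plate x [-75.1 -18.3  66.2] y [-109.6  -11.7  106.3] bar x0,slope [-6.169e+00 -2.000e-03] lever n 188 x at y=-20/25 [-80.  -65.7] slope 0.318 y [-64.   -7.9  52.9]
 press rest [516.8 194.6] [-82.2 -20.4] stop [548.  190.7]
release scene plate x [-63.8  11.2  66.2] y [-105.1    1.5  108.1] bar x0,slope [-2.104  0.01 ] lever n 148 x at y=-20/25 [-80.2 -64. ] slope 0.361 y [-8.8 21.6 54.1]
release top plate x [-77.4 -23.3  63.2] y [-106.2   -6.7  110.5] bar x0,slope [-8.58e+00  5.00e-03] lever n 113 x at y=-20/25 [-88.7 -71.6] slope 0.382 y [-8.3 19.4 53.3]
 press rest [ 586.5 -136.5] [-70.1  26.4] stop [ 604.8 -143. ]
[-3.363e+02 -2.962e+02  8.900e+00 -2.000e-03 -0.000e+00 -5.240e-01]
```

Emit:
step_arm(moves=[[-34,-30,0,0,0,-0.05,0],[-76,-66,0,0,0,-0.12,0],[-118,-104,0,0,0,-0.2,0],[-160,-141,0,0,0,-0.27,0],[-202,-178,0,0,0,-0.34,0],[-244,-215,0,0,0,-0.41,0],[-286,-252,3,0,0,-0.47,0],[-336,-296,9,0,0,-0.524,0]], grip_force=40)

```text
clock: 0.9
tcp_pos: [0.4444, 0.247, 0.204]
orientation: [-0.139, 3.138, 0.001]
contact_force: [0.6, 1.1, -0.5]
grip_width: 0.0001
gripper_force: 0.0
```

Emit:
step_arm(moves=[[0,0,0,0,0,0,0],[0,0,0,0,0,0,0],[0,0,0,0,0,0,0]])

```text
clock: 1.2
tcp_pos: [0.4434, 0.2503, 0.2039]
orientation: [0.137, -3.138, -0.001]
contact_force: [-0.1, 0.5, -0.1]
grip_width: -0.0003
gripper_force: 0.0
```

```bash
python3 - <<'E'
from h import *
from bench import r
o=r.get_obs();print({k:np.round(v,3) for k,v in o.items() if k!="tau"});print(row(o,[470,197,100],np.pi+.086))
f=r.grab_frame("wrist");cv2.imwrite("pics/w1.png",f["image"][:,:,::-1]);np.savez("w1.npz",**f)
E
```

```text
{'clock': np.float64(1.2), 'joints': array([-0.691,  0.209,  0.063,  1.956, -0.017,  0.977,  1.038]), 'qvel': array([-0.017,  0.003, -0.009, -0.005,  0.002,  0.001,  0.003]), 'tcp_pos': array([0.443, 0.25 , 0.204]), 'orientation': array([ 1.370e-01, -3.138e+00, -1.000e-03]), 'contact_force': array([-0.129,  0.471, -0.073]), 'moment': array([0.028, 0.004, 0.009]), 'gripper_force': np.float64(0.0), 'grip_width': np.float64(-0.0)}
[-2.190e+01 -5.550e+01  1.038e+02  1.000e-03 -0.000e+00  1.000e-03]
```

View pics/w1.png

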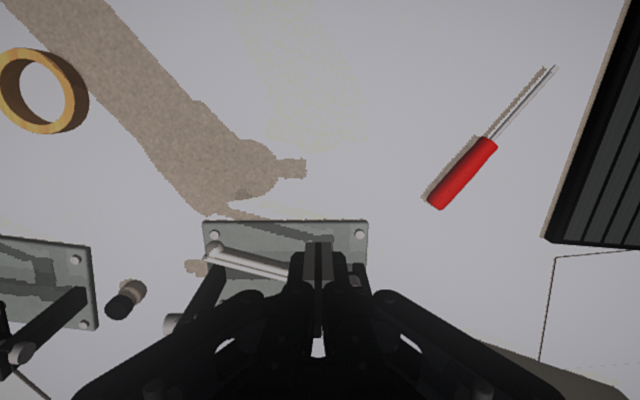

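The wrist view shows the plate's near corners at (205,221) and (367,221). The lever's end ball is at (215,249) and the rod runs to about (290,272). I'll cast rays to check.

```bash
python3 - <<'E'
from h import *
f=load("w1.npz");P=xyz(f)*1000
for uv,z in(((215,249),.118),((204,221),.012),((367,221),.012),((252,261),.115)): print(uv,(ray(f,uv,z)*1000).round(1),P[uv[1],uv[0]].round(1))
print("expected ball",own((597,222),.086,(-86.4,-55.7)).round(1),"corners",own((597,222),.086,(-70,-110)).round(1),own((597,222),.086,(-70,110)).round(1))
E
```

```text
(215, 249) [506.3 160.2 118. ] [503.9 161.5 122.1]
(204, 221) [528.5 111.   12. ] [530.8 109.2   7.2]
(367, 221) [510.  321.9  12. ] [512.8 323.3   5.5]
(252, 261) [518.  194.5 115. ] [514.4 195.7 120.8]
expected ball [515.7 159.1] corners [536.7 106.4] [517.8 325.6]
```

Emit:
step_arm(moves=[[-5,-25,0,0,0,0,0],[-12,-55,15,0,0,0,0],[-12,-55,50,0,0,0,0],[-12,-55,85,0,0,0,0],[-12,-55,104,0,0,0,0],[-12,-55,104,0,0,0,0]])

```text
clock: 1.85
tcp_pos: [0.4581, 0.1959, 0.0974]
orientation: [0.14, -3.133, 0.003]
contact_force: [0.9, 0.1, 0.3]
grip_width: 0.0001
gripper_force: 0.0
```

```bash
cat >> h.py <<'E'
def tcp(c,a,L,fl,th,gap=0,d=11):
    """TCP xy and tool yaw for finger side `gap` off the lever face, lever at angle th"""
    W=own(c,a,(-45,78));p=a-(fl-th);n=np.array([np.cos(p),np.sin(p)])
    return W+L*np.array([np.sin(p),-np.cos(p)])-(6.5+d+gap)*n, np.pi+p
E
cat > b.py <<'E'
from h import *
from bench import r
o=r.get_obs()
for th,g in((0,12),(0,5),(0,0),(.05,0),(.1,0),(.15,0),(.2,0),(.25,0),(.3,0)):
    p,y=tcp((592,220),.087,105,.3,th,g);print(th,g,p.round(1),row(o,[*p,99],y))
E
python3 b.py
```

```text
0 12 [489.4 197.4] [-3.12e+01 -1.30e+00 -1.80e+00 -3.00e-03 -5.00e-03  3.02e-01]
0 5 [496.2 195.9] [-3.79e+01 -3.40e+00 -1.80e+00 -3.00e-03 -5.00e-03  3.02e-01]
0 0 [501.1 194.9] [-4.27e+01 -4.90e+00 -1.80e+00 -3.00e-03 -5.00e-03  3.02e-01]
0.05 0 [506.1 193. ] [-4.75e+01 -7.10e+00 -1.80e+00 -3.00e-03 -5.00e-03  2.52e-01]
0.1 0 [511.2 191.4] [-5.24e+01 -9.20e+00 -1.90e+00 -3.00e-03 -5.00e-03  2.02e-01]
0.15 0 [516.3 190.1] [-5.74e+01 -1.10e+01 -1.90e+00 -2.00e-03 -5.00e-03  1.52e-01]
0.2 0 [521.5 189. ] [-6.25e+01 -1.25e+01 -1.90e+00 -2.00e-03 -5.00e-03  1.02e-01]
0.25 0 [526.8 188.2] [-6.77e+01 -1.38e+01 -1.90e+00 -2.00e-03 -5.00e-03  5.20e-02]
0.3 0 [532.1 187.7] [-7.29e+01 -1.48e+01 -2.00e+00 -2.00e-03 -5.00e-03  2.00e-03]
```

Emit:
step_arm(moves=[[-15,0,-1,0,0,0.15,0],[-28,-1,-1,0,0,0.3,0],[-28,-1,-1,0,0,0.3,0],[-28,-1,-1,0,0,0.3,0]])

```text
clock: 2.25
tcp_pos: [0.4885, 0.1978, 0.1017]
orientation: [0.327, 3.124, 0.001]
contact_force: [0.1, -0.5, -0.4]
grip_width: 0.0002
gripper_force: 0.0
```

```bash
python3 b.py; python3 - <<'E'
from h import *
from bench import r
f=r.grab_frame("wrist");cv2.imwrite("pics/w2.png",f["image"][:,:,::-1]);np.savez("w2.npz",**f)
E
```

```text
0 12 [489.4 197.4] [-9.0e-01 -2.0e-01  2.7e+00  1.0e-03  0.0e+00  4.0e-03]
0 5 [496.2 195.9] [-7.9e+00 -2.0e-01  2.7e+00  1.0e-03  0.0e+00  4.0e-03]
0 0 [501.1 194.9] [-1.29e+01 -2.00e-01  2.70e+00  1.00e-03  0.00e+00  4.00e-03]
0.05 0 [506.1 193. ] [-1.82e+01 -1.00e+00  2.70e+00  1.00e-03  0.00e+00 -4.60e-02]
0.1 0 [511.2 191.4] [-2.35e+01 -1.50e+00  2.70e+00  1.00e-03  1.00e-03 -9.60e-02]
0.15 0 [516.3 190.1] [-2.88e+01 -1.80e+00  2.70e+00  1.00e-03  1.00e-03 -1.46e-01]
0.2 0 [521.5 189. ] [-3.41e+01 -1.70e+00  2.70e+00  1.00e-03  1.00e-03 -1.96e-01]
0.25 0 [526.8 188.2] [-3.94e+01 -1.40e+00  2.70e+00  1.00e-03  1.00e-03 -2.46e-01]
0.3 0 [532.1 187.7] [-4.47e+01 -9.00e-01  2.70e+00  1.00e-03  1.00e-03 -2.96e-01]
```

View pics/w2.png

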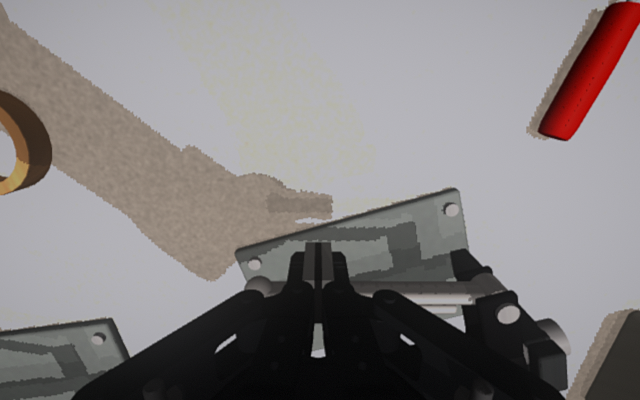

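The close wrist view shows the pivot screw at (508,313) and the end ball at (258,287). The fingers, at column 318, stand just before the lever and square to it. I press in small steps and watch the force.

Emit:
step_arm(moves=[[-4,0,3,0,0,0,0],[-8,0,3,0,0,0,0],[-11,0,3,0,0,0,0],[-14,0,3,0,0,-0.01,0],[-17,-0.5,3,0,0,-0.04,0],[-17,-0.5,3,0,0,-0.04,0]])

```text
clock: 2.9
tcp_pos: [0.5048, 0.1926, 0.0978]
orientation: [-0.272, -3.129, 0.0]
contact_force: [-3.6, 0.8, 1.9]
grip_width: 0.0001
gripper_force: 1.3
```

```bash
python3 b.py|tail -5; python3 - <<'E'
from h import *
f=load("w2.npz");P=xyz(f)*1000
for uv,z in(((508,313),.13),((258,287),.115),((440,285),.12)): print(uv,(ray(f,uv,z)*1000).round(1),P[uv[1],uv[0]].round(1))
print(own((592,220),.087,(-45,78)))
E
```

```text
0.1 0 [511.2 191.4] [-6.5e+00 -0.0e+00 -1.2e+00 -0.0e+00 -1.0e-03 -6.0e-02]
0.15 0 [516.3 190.1] [-1.18e+01 -5.00e-01 -1.20e+00 -0.00e+00 -1.00e-03 -1.10e-01]
0.2 0 [521.5 189. ] [-1.71e+01 -6.00e-01 -1.30e+00 -0.00e+00 -1.00e-03 -1.60e-01]
0.25 0 [526.8 188.2] [-2.24e+01 -5.00e-01 -1.30e+00 -0.00e+00 -1.00e-03 -2.10e-01]
0.3 0 [532.1 187.7] [-2.77e+01 -1.00e-01 -1.30e+00 -0.00e+00 -1.00e-03 -2.60e-01]
(508, 313) [541.  296.2 130. ] [539.  295.1 131.9]
(258, 287) [505.7 159.3 115. ] [502.6 161.  119.7]
(440, 285) [522.7 263.9 120. ] [528.6 266.3 112.7]
[540.39275241 293.79493205]
```

Contact is about 3.6 N, as expected, and the pivot measures (541,296) against the modelled (540,294). I continue along the arc.

Emit:
step_arm(moves=[[-3,0,0,0,0,-0.03,0],[-6.5,0,0,0,0,-0.06,0],[-9,0,0,0,0,-0.085,0],[-12,-0.5,0,0,0,-0.11,0],[-14.5,-0.5,0,0,0,-0.135,0],[-17,-0.5,0,0,0,-0.16,0],[-20,-0.5,0,0,0,-0.185,0],[-20,-0.5,0,0,0,-0.185,0]])

```text
clock: 3.7
tcp_pos: [0.5244, 0.1881, 0.0976]
orientation: [0.018, -3.14, 0.001]
contact_force: [-4.4, -2.4, 1.7]
grip_width: -0.0
gripper_force: 2.5
```

```bash
python3 b.py|tail -3; python3 -c "
from bench import r
o=r.get_obs();print(o['contact_force'],o['tcp_pos'])"
```

```text
0.2 0 [521.5 189. ] [ 2.9e+00  9.0e-01 -1.4e+00 -1.0e-03 -1.0e-03  2.5e-02]
0.25 0 [526.8 188.2] [-2.3e+00  1.0e-01 -1.4e+00 -1.0e-03 -1.0e-03 -2.5e-02]
0.3 0 [532.1 187.7] [-7.6e+00 -5.0e-01 -1.4e+00 -1.0e-03 -1.0e-03 -7.5e-02]
[-4.41455714 -2.38763302  1.6807511 ] [0.52444832 0.18812306 0.09761368]
```

Emit:
step_arm(moves=[[-2,0,0,0,0,-0.025,0],[-4,0,0,0,0,-0.045,0],[-6,0,0,0,0,-0.065,0],[-6,0,0,0,0,-0.065,0]])

```text
clock: 4.1
tcp_pos: [0.5301, 0.1875, 0.0975]
orientation: [0.119, -3.137, 0.002]
contact_force: [-5.3, -3.8, 2.1]
grip_width: -0.0001
gripper_force: 2.9
```

Emit:
step_arm(moves=[[-1,0,0,0,0,-0.01,0],[-1,0,0,0,0,-0.01,0]])

```text
clock: 4.3
tcp_pos: [0.5309, 0.1875, 0.0975]
orientation: [0.134, -3.137, 0.002]
contact_force: [-5.5, -3.4, 1.7]
grip_width: 0.0001
gripper_force: 2.9
```

Emit:
step_arm(moves=[[-1,0,0,0,0,0,0],[-1,0,0,0,0,0,0]])

```text
clock: 4.5
tcp_pos: [0.5319, 0.1875, 0.0975]
orientation: [0.134, -3.137, 0.003]
contact_force: [-6.4, -3.9, 1.6]
grip_width: 0.0003
gripper_force: 3.0
```

Emit:
step_arm(moves=[[-1,0,0,0,0,0,0],[-1,0,0,0,0,0,0]])

```text
clock: 4.7
tcp_pos: [0.5328, 0.1876, 0.0975]
orientation: [0.134, -3.136, 0.003]
contact_force: [-6.3, -3.6, 2.2]
grip_width: 0.0
gripper_force: 3.1
```

Emit:
step_arm(moves=[[-0.7,0,0,0,0,0,0],[-0.7,0,0,0,0,0,0]])

```text
clock: 4.9
tcp_pos: [0.5334, 0.1876, 0.0975]
orientation: [0.134, -3.136, 0.003]
contact_force: [-6.4, -4.0, 2.5]
grip_width: 0.0002
gripper_force: 3.1
```

Emit:
step_arm(moves=[[-1,0,0,0,0,0,0],[-1,0,0,0,0,0,0]])

```text
clock: 5.1
tcp_pos: [0.5341, 0.1877, 0.0974]
orientation: [0.134, -3.136, 0.003]
contact_force: [-6.3, -3.0, 2.9]
grip_width: 0.0005
gripper_force: 3.5
```

Emit:
step_arm(moves=[[-1,0,0,0,0,0,0],[-1,0,0,0,0,0,0]])

```text
clock: 5.3
tcp_pos: [0.5342, 0.1877, 0.0973]
orientation: [0.134, -3.134, 0.004]
contact_force: [-8.8, -5.0, 4.2]
grip_width: 0.0003
gripper_force: 4.7
```

The TCP stopped advancing at x = 0.534 while the force rose, so the lever is at its stop. I add a small margin and hold.

Emit:
step_arm(moves=[[-1,0,0,0,0,0,0],[-1,0,0,0,0,0,0],[-1,0,0,0,0,0,0],[-1,0,0,0,0,0,0]])

```text
clock: 5.7
tcp_pos: [0.5344, 0.1877, 0.0972]
orientation: [0.134, -3.132, 0.004]
contact_force: [-11.6, -5.3, 5.3]
grip_width: 0.0002
gripper_force: 5.9
```

```bash
python3 - <<'E'
from h import *
from bench import r
f=r.grab_frame("scene");cv2.imwrite("pics/s2.png",cv2.resize(f["image"][150:270,320:480,::-1],None,fx=4,fy=4));P=xyz(f)
l=(P[...,:2]*1000-(597,222))@np.array([[np.cos(.086),-np.sin(.086)],[np.sin(.086),np.cos(.086)]]);z=P[...,2]
m=(l[...,0]<-25)&(l[...,0]>-110)&(l[...,1]<55)&(l[...,1]>-90)&(z>.112)&(z<.126)
q=l[m];i=abs(q[:,1]-10)>0;print(m.sum(),np.polyfit(q[:,1],q[:,0],1).round(3))
for a in range(-80,60,15):
    s=q[(q[:,1]>=a)&(q[:,1]<a+15)]
    if len(s):print(a,np.median(s[:,0]).round(1),len(s))
print(r.get_obs()["contact_force"].round(1))
E
```

```text
252 [ 1.1000e-02 -4.3345e+01]
-80 -45.7 15
-65 -43.6 33
-50 -41.4 30
-35 -44.1 36
-20 -42.3 28
-5 -41.9 30
10 -41.6 28
25 -42.6 29
40 -42.8 23
[-11.1  -4.3   6.9]
```

View pics/s2.png

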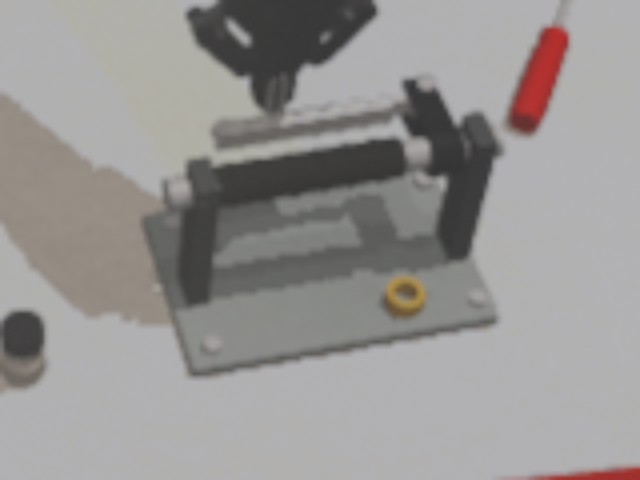

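The lever runs from (220,132) to (410,105) in this crop, parallel to the bar (fitted slope 0.01) with a clear gap. It is at its stop, with the fingers only on its outer side. I hold it there.

Emit:
step_arm(moves=[[0,0,0,0,0,0,0],[0,0,0,0,0,0,0],[0,0,0,0,0,0,0],[0,0,0,0,0,0,0],[0,0,0,0,0,0,0],[0,0,0,0,0,0,0],[0,0,0,0,0,0,0],[0,0,0,0,0,0,0]])

```text
clock: 6.55
tcp_pos: [0.5344, 0.1877, 0.0972]
orientation: [0.134, -3.132, 0.004]
contact_force: [-11.7, -4.6, 7.5]
grip_width: 0.0
gripper_force: 5.9
```

Emit:
step_arm(moves=[[0,0,0,0,0,0,0],[0,0,0,0,0,0,0],[0,0,0,0,0,0,0],[0,0,0,0,0,0,0],[0,0,0,0,0,0,0],[0,0,0,0,0,0,0],[0,0,0,0,0,0,0]])

```text
clock: 7.25
tcp_pos: [0.5344, 0.1877, 0.0972]
orientation: [0.134, -3.133, 0.004]
contact_force: [-10.8, -4.5, 7.4]
grip_width: 0.0001
gripper_force: 5.9
```

```bash
sed -i 's/,(.3,0)):/,(.3,0),(0,30)):/' b.py; python3 b.py
```

```text
0 12 [489.4 197.4] [ 4.41e+01  1.35e+01 -1.50e+00 -3.00e-03 -6.00e-03  2.99e-01]
0 5 [496.2 195.9] [ 3.74e+01  1.15e+01 -1.50e+00 -3.00e-03 -6.00e-03  2.99e-01]
0 0 [501.1 194.9] [ 3.26e+01  1.00e+01 -1.60e+00 -3.00e-03 -6.00e-03  2.99e-01]
0.05 0 [506.1 193. ] [ 2.78e+01  7.80e+00 -1.60e+00 -3.00e-03 -6.00e-03  2.49e-01]
0.1 0 [511.2 191.4] [ 2.29e+01  5.70e+00 -1.60e+00 -3.00e-03 -6.00e-03  1.99e-01]
0.15 0 [516.3 190.1] [ 1.78e+01  4.00e+00 -1.70e+00 -3.00e-03 -6.00e-03  1.49e-01]
0.2 0 [521.5 189. ] [ 1.27e+01  2.50e+00 -1.70e+00 -3.00e-03 -6.00e-03  9.90e-02]
0.25 0 [526.8 188.2] [ 7.6e+00  1.2e+00 -1.7e+00 -2.0e-03 -6.0e-03  4.9e-02]
0.3 0 [532.1 187.7] [ 2.3e+00  2.0e-01 -1.7e+00 -2.0e-03 -6.0e-03 -1.0e-03]
0 30 [471.8 201.2] [ 6.13e+01  1.88e+01 -1.40e+00 -3.00e-03 -6.00e-03  2.99e-01]
```

Release along the arc, then back to a clear standoff.

Emit:
step_arm(moves=[[6,0.5,0,0,0,0.02,0],[12,2,0,0,0,0.09,0],[18,4,0,0,0,0.15,0],[25,6,0,0,0,0.22,0],[33,9,0,0,0,0.28,0],[45,12,0,0,0,0.28,0],[70,16,0,0,0,0.2,0],[70,16,0,0,0,0.2,0]])

```text
clock: 8.05
tcp_pos: [0.4641, 0.2001, 0.098]
orientation: [-0.17, -3.137, -0.001]
contact_force: [1.2, 0.8, -1.1]
grip_width: -0.0003
gripper_force: 0.0
```

```bash
cat > c.py <<'E'
from h import *
from bench import r
o=r.get_obs();print(o["tcp_pos"].round(4),o["contact_force"].round(1))
C,A=(651,-167),-.060
for z,th,g in((200,0,25),(99,0,25),(99,0,12),(99,0,5),(99,0,0),(99,.05,0),(99,.1,0),(99,.15,0),(99,.2,0),(99,.25,0),(99,.3,0),(99,.34,0)):
    p,y=tcp(C,A,57,.34,th,g);print(z,th,g,p.round(1),row(o,[*p,z],y))
E
python3 c.py; python3 - <<'E'
from h import *
from bench import r
f=r.grab_frame("scene");P=xyz(f);np.savez("s3.npz",**f)
l=(P[...,:2]*1000-(597,222))@np.array([[np.cos(.086),-np.sin(.086)],[np.sin(.086),np.cos(.086)]]);z=P[...,2]
m=(l[...,0]<-48)&(l[...,0]>-110)&(l[...,1]<55)&(l[...,1]>-90)&(z>.112)&(z<.13)
print("lever slope",np.polyfit(l[m][:,1],l[m][:,0],1).round(3))
# release lever ball etc. in two views
for n in("scene0.npz","top0.npz"):
    f=load(n);P=xyz(f);l=(P[...,:2]*1000-(651,-167))@np.array([[np.cos(.06),np.sin(.06)],[-np.sin(.06),np.cos(.06)]])
    print(n,own((651,-167),-.06,(-45,78)).round(1))
E
```

```text
[0.4641 0.2001 0.098 ] [ 1.2  0.8 -1.1]
200 0 25 [ 549.4 -122.4] [-1.195e+02 -3.114e+02 -1.023e+02  1.000e-03 -1.000e-03  2.920e-01]
99 0 25 [ 549.4 -122.4] [-1.196e+02 -3.114e+02 -1.300e+00  1.000e-03 -1.000e-03  2.920e-01]
99 0 12 [ 561.4 -127.5] [-1.320e+02 -3.152e+02 -1.300e+00  1.000e-03 -1.000e-03  2.920e-01]
99 0 5 [ 567.8 -130.2] [-1.387e+02 -3.172e+02 -1.300e+00  1.000e-03 -1.000e-03  2.920e-01]
99 0 0 [ 572.4 -132.1] [-1.435e+02 -3.186e+02 -1.300e+00  1.000e-03 -1.000e-03  2.920e-01]
99 0.05 0 [ 574.8 -134. ] [-1.460e+02 -3.202e+02 -1.300e+00  1.000e-03 -1.000e-03  2.420e-01]
99 0.1 0 [ 577.2 -135.7] [-1.486e+02 -3.217e+02 -1.300e+00  1.000e-03 -1.000e-03  1.920e-01]
99 0.15 0 [ 579.7 -137.3] [-1.513e+02 -3.230e+02 -1.300e+00  1.000e-03 -0.000e+00  1.420e-01]
99 0.2 0 [ 582.3 -138.8] [-1.540e+02 -3.242e+02 -1.300e+00  1.000e-03 -0.000e+00  9.200e-02]
99 0.25 0 [ 584.9 -140.2] [-1.568e+02 -3.253e+02 -1.300e+00  1.000e-03 -0.000e+00  4.200e-02]
99 0.3 0 [ 587.7 -141.4] [-1.596e+02 -3.262e+02 -1.300e+00  1.000e-03 -0.000e+00 -8.000e-03]
99 0.34 0 [ 589.9 -142.3] [-1.619e+02 -3.269e+02 -1.300e+00  1.000e-03 -0.000e+00 -4.800e-02]
lever slope [  0.296 -66.492]
scene0.npz [610.8 -86.4]
top0.npz [610.8 -86.4]
```

The long lever is back at rest (slope 0.296). I lift and go across to the short lever.

Emit:
step_arm(moves=[[0,0,-50,0,0,0,0],[0,0,-100,0,0,0,0],[-15,-42,-102,0,0,0.05,0],[-30,-86,-102,0,0,0.1,0],[-46,-130,-102,0,0,0.15,0],[-62,-175,-102,0,0,0.2,0],[-78,-220,-102,0,0,0.25,0],[-92,-262,-102,0,0,0.29,0]])

```text
clock: 8.9
tcp_pos: [0.5298, -0.0744, 0.2008]
orientation: [0.633, 3.073, 0.0]
contact_force: [0.6, 0.1, -1.1]
grip_width: 0.0
gripper_force: 0.0
```

Emit:
step_arm(moves=[[-1,-22,0,0,0,0,0],[-1,-44,0,0,0,0,0],[-1,-44,0,0,0,0,0],[-1,-44,0,0,0,0,0]])

```text
clock: 9.3
tcp_pos: [0.5126, -0.1127, 0.2004]
orientation: [0.631, 3.076, 0.0]
contact_force: [1.0, 0.7, 0.2]
grip_width: -0.0
gripper_force: 0.0
```

```bash
python3 c.py|head -4; python3 - <<'E'
from h import *
from bench import r
f=r.grab_frame("wrist");cv2.imwrite("pics/w3.png",f["image"][:,:,::-1]);np.savez("w3.npz",**f)
E
```

```text
[ 0.5126 -0.1127  0.2004] [1.  0.7 0.2]
200 0 25 [ 549.4 -122.4] [-3.77e+01  5.60e+00  4.00e-01  1.00e-03  2.00e-03 -5.00e-03]
99 0 25 [ 549.4 -122.4] [-3.750e+01  5.500e+00  1.014e+02  1.000e-03  2.000e-03 -5.000e-03]
99 0 12 [ 561.4 -127.5] [-5.050e+01  5.600e+00  1.015e+02  1.000e-03  2.000e-03 -5.000e-03]
```

View pics/w3.png

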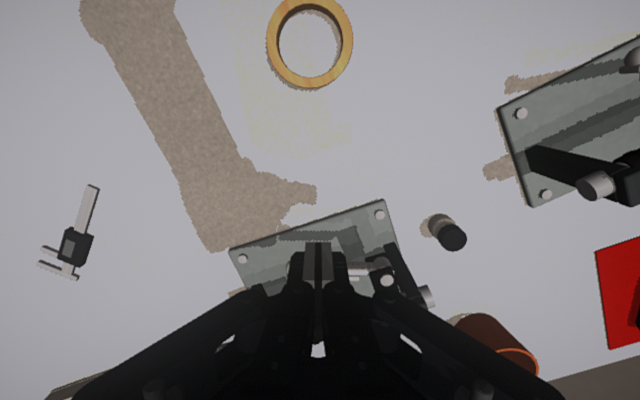

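The wrist view shows the near plate corners at (230,249) and (386,199). The pivot screw is at (388,281), the lever behind the fingers at row 270, and the jar clear at (448,232).

```bash
python3 - <<'E'
from h import *
f=load("w3.npz");P=xyz(f)*1000
for uv,z in(((388,281),.13),((230,249),.012),((386,199),.012)): print(uv,(ray(f,uv,z)*1000).round(1),P[uv[1],uv[0]].round(1))
for q in((-45,78),(-70,-110),(-70,110)):print(own((651,-167),-.06,q).round(1))
E
```

```text
(388, 281) [611.2 -83.1 130. ] [610.  -83.  131.7]
(230, 249) [ 569.7 -262.8   12. ] [ 571.  -264.6    8.5]
(386, 199) [584.5 -49.   12. ] [ 5.897e+02 -4.800e+01 -4.000e-01]
[610.8 -86.4]
[ 574.5 -272.6]
[587.7 -53. ]
```

Emit:
step_arm(moves=[[-10,5,30,0,0,0,0],[-28,5,70,0,0,0,0],[-36,5,101,0,0,0,0],[-36,5,101,0,0,0,0],[-36,5,101,0,0,0,0]])

```text
clock: 9.85
tcp_pos: [0.5469, -0.121, 0.099]
orientation: [-0.628, -3.077, 0.0]
contact_force: [1.3, -0.5, -0.3]
grip_width: -0.0
gripper_force: 0.0
```

```bash
python3 c.py
```

```text
[ 0.5469 -0.121   0.099 ] [ 1.3 -0.5 -0.3]
200 0 25 [ 549.4 -122.4] [-2.80e+00 -3.00e-01 -1.01e+02 -0.00e+00 -1.00e-03 -2.00e-03]
99 0 25 [ 549.4 -122.4] [-2.8e+00 -3.0e-01 -0.0e+00 -0.0e+00 -1.0e-03 -2.0e-03]
99 0 12 [ 561.4 -127.5] [-1.58e+01 -3.00e-01 -0.00e+00 -0.00e+00 -1.00e-03 -2.00e-03]
99 0 5 [ 567.8 -130.2] [-2.28e+01 -3.00e-01 -0.00e+00 -0.00e+00 -1.00e-03 -2.00e-03]
99 0 0 [ 572.4 -132.1] [-2.78e+01 -3.00e-01 -1.00e-01 -0.00e+00 -1.00e-03 -2.00e-03]
99 0.05 0 [ 574.8 -134. ] [-3.07e+01 -1.10e+00 -1.00e-01 -0.00e+00 -1.00e-03 -5.20e-02]
99 0.1 0 [ 577.2 -135.7] [-3.36e+01 -1.70e+00 -1.00e-01 -0.00e+00 -1.00e-03 -1.02e-01]
99 0.15 0 [ 579.7 -137.3] [-3.66e+01 -2.20e+00 -1.00e-01 -0.00e+00 -1.00e-03 -1.52e-01]
99 0.2 0 [ 582.3 -138.8] [-3.95e+01 -2.60e+00 -1.00e-01 -0.00e+00 -1.00e-03 -2.02e-01]
99 0.25 0 [ 584.9 -140.2] [-4.25e+01 -2.80e+00 -1.00e-01 -0.00e+00 -1.00e-03 -2.52e-01]
99 0.3 0 [ 587.7 -141.4] [-4.55e+01 -2.80e+00 -1.00e-01 -0.00e+00 -1.00e-03 -3.02e-01]
99 0.34 0 [ 589.9 -142.3] [-4.79e+01 -2.80e+00 -1.00e-01 -0.00e+00 -1.00e-03 -3.42e-01]
```

The pivot measures (611,-83) against the modelled (611,-86), so I press 1.5 mm further along +y.

Emit:
step_arm(moves=[[-8,1,0,0,0,0,0],[-16,1,0,0,0,0,0],[-21,1,0,0,0,0,0],[-25,1,0,0,0,0,0],[-28,1,0,0,0,0,0],[-30,0.5,0,0,0,-0.03,0],[-30,0.5,0,0,0,-0.03,0]])

```text
clock: 10.55
tcp_pos: [0.5743, -0.1332, 0.099]
orientation: [-0.582, -3.087, -0.001]
contact_force: [-1.3, 2.0, 3.8]
grip_width: 0.0
gripper_force: 2.1
```

```bash
python3 c.py | sed -n '1p;6,$p'
```

```text
[ 0.5743 -0.1332  0.099 ] [-1.3  2.   3.8]
99 0 0 [ 572.4 -132.1] [ 2.2e+00  3.0e-01  0.0e+00  0.0e+00 -1.0e-03  2.8e-02]
99 0.05 0 [ 574.8 -134. ] [-0.7   -0.6    0.     0.    -0.001 -0.022]
99 0.1 0 [ 577.2 -135.7] [-3.6e+00 -1.3e+00  0.0e+00  0.0e+00 -1.0e-03 -7.2e-02]
99 0.15 0 [ 579.7 -137.3] [-6.50e+00 -1.90e+00  0.00e+00  0.00e+00 -1.00e-03 -1.22e-01]
99 0.2 0 [ 582.3 -138.8] [-9.5   -2.4    0.     0.    -0.    -0.172]
99 0.25 0 [ 584.9 -140.2] [-12.4    -2.7     0.      0.     -0.     -0.222]
99 0.3 0 [ 587.7 -141.4] [-15.4    -2.8     0.      0.     -0.     -0.272]
99 0.34 0 [ 589.9 -142.3] [-17.8    -2.8     0.      0.     -0.     -0.312]
```

Emit:
step_arm(moves=[[-2,-0.5,0,0,0,-0.04,0],[-4,-1,0,0,0,-0.075,0],[-6,-1.5,0,0,0,-0.115,0],[-8,-2,0,0,0,-0.15,0],[-10,-2,0,0,0,-0.18,0],[-12,-2,0,0,0,-0.215,0],[-13,-2,0,0,0,-0.235,0],[-13,-2,0,0,0,-0.235,0]])

```text
clock: 11.35
tcp_pos: [0.585, -0.1395, 0.099]
orientation: [-0.216, -3.133, -0.001]
contact_force: [-4.1, 2.2, 5.8]
grip_width: 0.0001
gripper_force: 3.6
```

Emit:
step_arm(moves=[[-1,0,0,0,0,-0.02,0],[-2,0,0,0,0,-0.04,0],[-2,0,0,0,0,-0.04,0]])

```text
clock: 11.65
tcp_pos: [0.5867, -0.1403, 0.0989]
orientation: [-0.154, -3.136, -0.0]
contact_force: [-4.8, -0.1, 5.9]
grip_width: -0.0001
gripper_force: 3.8
```

Emit:
step_arm(moves=[[-1,0,0,0,0,-0.02,0],[-1,0,0,0,0,-0.02,0]])

```text
clock: 11.85
tcp_pos: [0.5876, -0.1406, 0.0989]
orientation: [-0.123, -3.137, -0.0]
contact_force: [-5.4, 0.8, 6.1]
grip_width: -0.0001
gripper_force: 4.0
```

```bash
python3 c.py | sed -n '1p;10,$p'
```

```text
[ 0.5876 -0.1406  0.0989] [-5.4  0.8  6.1]
99 0.2 0 [ 582.3 -138.8] [ 5.40e+00  1.40e+00 -0.00e+00 -0.00e+00 -2.00e-03  1.21e-01]
99 0.25 0 [ 584.9 -140.2] [ 2.7e+00  2.0e-01 -0.0e+00 -0.0e+00 -2.0e-03  7.1e-02]
99 0.3 0 [ 587.7 -141.4] [-0.1   -0.8   -0.1   -0.    -0.002  0.021]
99 0.34 0 [ 589.9 -142.3] [-2.4e+00 -1.5e+00 -1.0e-01 -0.0e+00 -2.0e-03 -1.9e-02]
```

Emit:
step_arm(moves=[[-1,0,0,0,0,-0.01,0],[-1,0,0,0,0,-0.01,0]])

```text
clock: 12.05
tcp_pos: [0.5885, -0.1409, 0.0989]
orientation: [-0.108, -3.137, 0.0]
contact_force: [-4.8, 0.5, 6.2]
grip_width: -0.0002
gripper_force: 4.1
```

Emit:
step_arm(moves=[[-1,0,0,0,0,-0.01,0],[-1,0,0,0,0,-0.01,0]])

```text
clock: 12.25
tcp_pos: [0.5894, -0.1411, 0.0989]
orientation: [-0.093, -3.138, 0.0]
contact_force: [-5.0, -0.6, 6.2]
grip_width: 0.0002
gripper_force: 4.2
```

Emit:
step_arm(moves=[[-1,0,0,0,0,0,0],[-1,0,0,0,0,0,0]])

```text
clock: 12.45
tcp_pos: [0.5903, -0.1413, 0.0989]
orientation: [-0.093, -3.138, 0.001]
contact_force: [-5.5, 0.1, 6.2]
grip_width: -0.0004
gripper_force: 4.4
```

Emit:
step_arm(moves=[[-1,0,0,0,0,0,0],[-1,0,0,0,0,0,0]])

```text
clock: 12.65
tcp_pos: [0.5908, -0.1413, 0.0989]
orientation: [-0.093, -3.137, 0.0]
contact_force: [-7.5, -0.1, 7.8]
grip_width: -0.0001
gripper_force: 5.2
```

Emit:
step_arm(moves=[[-1,0,0,0,0,0,0],[-1,0,0,0,0,0,0]])

```text
clock: 12.85
tcp_pos: [0.5909, -0.1413, 0.0988]
orientation: [-0.093, -3.135, -0.0]
contact_force: [-10.0, -0.1, 9.9]
grip_width: 0.0
gripper_force: 6.8
```

Emit:
step_arm(moves=[[-1,0,0,0,0,0,0],[-1,0,0,0,0,0,0]])

```text
clock: 13.05
tcp_pos: [0.591, -0.1414, 0.0988]
orientation: [-0.094, -3.133, -0.001]
contact_force: [-11.9, 0.6, 10.9]
grip_width: -0.0001
gripper_force: 8.4
```

The short lever is at its stop: TCP stalled at x = 0.591 with about 12 N. I hold and check that it is parallel to the bar.

Emit:
step_arm(moves=[[0,0,0,0,0,0,0],[0,0,0,0,0,0,0],[0,0,0,0,0,0,0],[0,0,0,0,0,0,0],[0,0,0,0,0,0,0],[0,0,0,0,0,0,0],[0,0,0,0,0,0,0],[0,0,0,0,0,0,0]])

```text
clock: 13.85
tcp_pos: [0.591, -0.1414, 0.0988]
orientation: [-0.094, -3.133, -0.001]
contact_force: [-11.7, 1.5, 11.7]
grip_width: -0.0001
gripper_force: 8.3
```

```bash
cat > s.py <<'E'
from h import *
from bench import r
f=r.grab_frame("scene");P=xyz(f);z=P[...,2]
for c,a,y0,y1 in(((597,222),.086,-70,55),((655,-167),-.058,-10,55)):
    l=(P[...,:2]*1000-c)@np.array([[np.cos(a),-np.sin(a)],[np.sin(a),np.cos(a)]])
    m=(l[...,0]<-25)&(l[...,0]>-110)&(l[...,1]<y1)&(l[...,1]>y0)&(z>.112)&(z<.126)
    print(m.sum(),np.polyfit(l[m][:,1],l[m][:,0],1).round(3))
cv2.imwrite("pics/send.png",f["image"][100:300,180:500,::-1].repeat(2,0).repeat(2,1));print(r.get_obs()["contact_force"].round(1))
E
python3 s.py
```

```text
236 [  0.301 -66.462]
148 [ 1.8000e-02 -4.5825e+01]
[-12.5   0.9  11.8]
```

Emit:
step_arm(moves=[[0,0,0,0,0,0,0],[0,0,0,0,0,0,0],[0,0,0,0,0,0,0],[0,0,0,0,0,0,0],[0,0,0,0,0,0,0],[0,0,0,0,0,0,0]])

```text
clock: 14.5
tcp_pos: [0.591, -0.1414, 0.0987]
orientation: [-0.094, -3.133, -0.0]
contact_force: [-12.0, 0.1, 11.1]
grip_width: 0.0001
gripper_force: 8.3
```

```bash
python3 c.py
```

```text
[ 0.591  -0.1414  0.0987] [-12.    0.1  11.1]
200 0 25 [ 549.4 -122.4] [ 4.33e+01  1.65e+01 -1.01e+02 -1.00e-03 -7.00e-03  3.40e-01]
99 0 25 [ 549.4 -122.4] [ 4.27e+01  1.65e+01  0.00e+00 -1.00e-03 -7.00e-03  3.40e-01]
99 0 12 [ 561.4 -127.5] [ 3.04e+01  1.21e+01 -0.00e+00 -1.00e-03 -7.00e-03  3.40e-01]
99 0 5 [ 567.8 -130.2] [ 2.38e+01  9.80e+00 -1.00e-01 -1.00e-03 -7.00e-03  3.40e-01]
99 0 0 [ 572.4 -132.1] [ 1.91e+01  8.10e+00 -1.00e-01 -1.00e-03 -7.00e-03  3.40e-01]
99 0.05 0 [ 574.8 -134. ] [ 1.67e+01  6.40e+00 -1.00e-01 -1.00e-03 -7.00e-03  2.90e-01]
99 0.1 0 [ 577.2 -135.7] [ 1.41e+01  4.80e+00 -2.00e-01 -1.00e-03 -7.00e-03  2.40e-01]
99 0.15 0 [ 579.7 -137.3] [ 1.15e+01  3.40e+00 -2.00e-01 -1.00e-03 -7.00e-03  1.90e-01]
99 0.2 0 [ 582.3 -138.8] [ 8.9e+00  2.0e+00 -2.0e-01 -0.0e+00 -7.0e-03  1.4e-01]
99 0.25 0 [ 584.9 -140.2] [ 6.1    0.8   -0.2   -0.    -0.007  0.09 ]
99 0.3 0 [ 587.7 -141.4] [ 3.4   -0.2   -0.2   -0.    -0.007  0.04 ]
99 0.34 0 [ 589.9 -142.3] [ 1.1   -1.    -0.2    0.    -0.007  0.   ]
```

Parallel, and held for over 1.5 s; the long lever is still at rest (slope 0.301). Release, back off, lift.

Emit:
step_arm(moves=[[6,0.5,0,0,0,0.04,0],[10,2,0,0,0,0.12,0],[14,4,0,0,0,0.2,0],[19,7,0,0,0,0.28,0],[26,10,0,0,0,0.32,0],[36,14,0,0,0,0.32,0],[58,20,0,0,0,0.32,0],[60,20,-30,0,0,0.32,0]])

```text
clock: 15.3
tcp_pos: [0.5304, -0.1156, 0.1255]
orientation: [-0.586, -3.077, 0.001]
contact_force: [0.6, 0.2, -0.5]
grip_width: -0.0
gripper_force: 0.0
```

Emit:
step_arm(moves=[[10,0,-45,0,0,0,0],[10,0,-70,0,0,0,0],[10,0,-70,0,0,0,0],[10,0,-70,0,0,0,0],[10,0,-70,0,0,0,0]])

```text
clock: 15.8
tcp_pos: [0.5259, -0.1132, 0.1977]
orientation: [-0.59, -3.084, 0.0]
contact_force: [0.0, 0.1, 0.2]
grip_width: -0.0001
gripper_force: 0.0
```

```bash
python3 s.py; python3 -c "
from bench import r
o=r.get_obs();print(o['qvel'].round(3),o['tcp_pos'])"
```

```text
242 [  0.303 -66.368]
147 [  0.382 -73.905]
[ 0.1 -0.8  0.1]
[-0.001  0.005  0.002 -0.003 -0.001  0.004 -0.001] [ 0.525858   -0.11327211  0.19759102]
```

View pics/send.png

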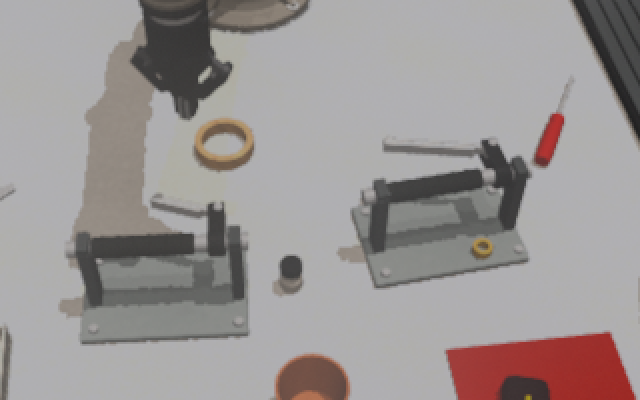

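Both levers are out: the short one at (155,200)–(210,208) and the long one at (388,143)–(480,148). The gripper is clear at (187,105), and the jar, collar, tape and screwdriver are where they were. I hand in.

```bash
python3 -c "
from bench import r
print(r.hand_in())"
```

```text
the job is handed in; nothing more can be done
None
```

I pressed the long lever and then the short one to their stops, held each for over a second with a clear gap to its bar, and let both spring fully out. The arm is clear of everything and the job is handed in at about 16 s.

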